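# Empty the lapping machine's catch tray into the tote

## Robot

A 6-joint arm with a two-finger parallel gripper is mounted at the origin on the work surface. World frame = base frame: x ahead of the robot, y to its left, z up, the work surface at z = 0. Lengths are in mm, angles in rad, forces in N, time in s.
With the tool pointing down it reaches from about 300 to 875 mm from the base axis. Payload 4.2 kg.
Tool frame: the origin (TCP) lies at the very end of the fingers, on their centre line; the grasp point (between the pads) lies 19 mm behind it; z points along the fingers, y is the line along which they close (so a half turn about z gives the same grasp; the last joint's range is limited). The gripper opens to 85 mm and grips with 20 to 120 N. Pads are 22 mm wide; open, the fingers measure 114 mm over their backs; the gripper's body (76 mm by 85 mm) begins 54 mm behind the grasp point. The pads swing forward as they close: fully open they stand 13 mm farther back than shut.
Start: joints at [1.237, 0.32, 1.565, -0, 1.257, -0.02], TCP at [177.49, 546.936, 231.338] pointing down, gripper open.
Joint ranges: [-3.11, 3.11], [-0.84, 2.01], [0.21, 2.61], [-1.34, 4.49], [0.05, 2.63], [-2.56, 2.56]. Speed limits (rad/s): [2.57, 2.57, 3.14, 3.14, 3.14, 3.14].

## Interface

Orientations are given as a unit quaternion [x, y, z, w].
In Python, from bench import arm gives the robot as it stands.
- The arm moves only by the tool jog_arm, never from a script. Its argument "series" is a list of rows, each a list of 6 numbers: the shift along the tool's x, y, z as a fraction of full scale, then the turn, a rotation vector about the tool's x, y, z as a fraction of full scale. A call has 1 to 10 rows; each row shifts and turns the commanded pose from where the row before left it, along the tool's axes as they then stand; what a row does not reach is not made up. Full scale, the value 1, is 0.25 m for a shift and 5 degrees for a turn. A row lasts 1/8 s, in which the tool goes at most 62.5 mm and 10.7 degrees, less where a joint would pass 70% of its speed; a pose out of reach is approached as far as the arm can. A call with a number of a shift or a turn outside -1 to 1 is refused whole. A call with a gripper value outside its range is refused whole. "hand" is the closure, from -1 (fully open) to 1 (shut), set as the call begins (left out, the last holds). The fingers move at their own pace and stop on an object; "grip_force" is the grip in N (left out, the last holds). Time passes only in rows, so rows that do not move let the fingers close. It gives the time, the measured TCP pose, the force, the opening and the grip force at its end, in the units of the state.
- arm.observe(): the state, without advancing time (a new reading comes with each control period).
- arm.snapshot(name): name is "side" or "top"; returns a dict with "img" (400x640x3 uint8, red, green, blue), "fovy" (degrees; the focal length in pixels is half the picture's height over the tangent of half this angle, whatever the lens; pixels are square), "cx", "cy" (the principal point, pixels), "cam_to_world" (4x4, takes a point from camera to world coordinates). Camera axes: x right, y down, z forward; pixel columns grow to the right and rows downward; lengths in mm; the calibration is good to about 2 mm. A picture is of the moment at which its call begins. There is no depth.
- arm.sign_off(): hands the job in; it is judged then, once.
The state is a dict: "time_s": time; "q": joint angles; "joint_velocities": joint speeds; "effort": joint torques, N m; "ee_pos": TCP position; "tool_rot": TCP orientation; "wrist_force": force on the tool from outside, world axes, zero at the start; "moment": the same for the moment, N m; "finger_gap": finger opening in mm; "finger_force": force on a finger pad.
Only numpy, scipy, OpenCV 4.12 (cv2) and the standard library are available. Lean on these libraries where they do the work, as an engineer would, in place of code of your own. Each camera call takes 0.05 s, during which the arm holds its last target. There are 200 camera calls.

## Task

Slide the white tote by its handle squarely under the open end of the lapping machine's catch tray, its front wall in beneath the lip. Then rake the three finished steel parts along the tray and over the lip into the tote without picking them up. Finally slide the tote back out, with all three parts in it, until it stands a hand's breadth (about 90 mm) clear of the tray; keep it level on the bench throughout and leave the brass fitting, the loupe and the dressing stone where they are.

Things in the scene. Friction and masses are not known exactly. Their poses are not given: they have to be found in the camera images.
- lap: fixed olive lapping machine with grey catch tray. Origin on the bench below the middle of the tray's open end (lip); y runs from the lip into the tray, towards the lap, z up. Deck top z = 60 mm, underside 54; y = 0 (lip) to 252 mm (end wall); 100 mm wide inside (x = -50 to 50); 4 mm side walls and end wall rise to z = 84. Below the deck it is free from y = 0 to the foot at y = 50.
- lap_wheel (a point): centre of the lap's top, on the round machine base (radius 150 mm, rim 94 mm high), 405 mm along y from the lip; the grinding head beyond it, at machine x = 50 to 125, y = 475 to 615 mm, is 190 mm high. Not to be touched.
- tote: white open plastic tote, loose, 350 g, outside 150 (x) x 160 (y) x 42 mm high, walls and floor 5 mm; origin at the centre of its underside, z up. Its front is the +y end, which goes under the lip (tray y axis and tote y axis then point the same way); a bar handle stands over the -y end.
- tote_front (a point): bottom edge of the tote's front (+y) wall, outer face, middle: 80 mm along +y from the tote's origin; axes as the tote's.
- tote_handle (a point): middle of the tote's handle bar: bar 90 mm long (along tote x), 12 mm thick (tote y), 16 mm high, centre 77.5 mm along -y from the tote's origin and 74 mm above the bench (bar from z = 66 to 82 mm), on two 10 mm posts at x = +-40 mm; the gap under the bar down to the tote rim is 24 mm; axes as the tote's.
- part1: finished part, bright steel: block 36 x 28 x 16 mm (x, y, z) with a round boss, 18 mm dia and 8 mm high, on its top; 90 g; origin at the centre of the block, z up through the boss. Starts on the catch tray's deck, boss up, centre 68 mm above the bench.
- part2: finished part, bright steel: block 36 x 28 x 16 mm (x, y, z) with a round boss, 18 mm dia and 8 mm high, on its top; 90 g; origin at the centre of the block, z up through the boss. Starts on the catch tray's deck, boss up, centre 68 mm above the bench.
- part3: finished part, bright steel: block 36 x 28 x 16 mm (x, y, z) with a round boss, 18 mm dia and 8 mm high, on its top; 90 g; origin at the centre of the block, z up through the boss. Starts on the catch tray's deck, boss up, centre 68 mm above the bench.
- fitting: bystander: small brass valve fitting standing upright on the bench, foot 40 mm dia, 70 mm high, with a short side outlet; origin under its centre. Leave alone.
- loupe: bystander: black round loupe, 44 mm dia, 30 mm high, on the bench; origin under its centre. Leave alone.
- stone: bystander: red-brown dressing stone, a stick 16 (x) x 90 (y) x 16 mm, on the bench; origin under its centre. Leave alone.
Not all that is in view belongs to the job. Leave any purple look-alike of the part3 alone.

How it is judged (in metres and radians):
On the way, in this order (a step that is already met when the one before it is completed fails the run):
1. the tote stands squarely under the tray's lip while the parts are still on the tray: front wall at least 8 mm in past the lip, within 20 mm sideways and 0.14 rad (y of tote_front in the frame of lap above 0.008 m and x of tote_front in the frame of lap between -0.02 and 0.02 m and angle between the y axis of tote and the y axis of lap, either way round below 0.14 rad and y of each of part1, part2, part3 in the frame of lap above 0 m and height (world z) of each of part1, part2, part3 above 0.06 m), for 0.2 s.
2. all three parts lie in the tote (x of part1 in the frame of tote between -0.068 and 0.068 m and y of part1 in the frame of tote between -0.073 and 0.073 m and z of each of part1, part2, part3 in the frame of tote below 0.06 m and x of part2 in the frame of tote between -0.068 and 0.068 m and y of part2 in the frame of tote between -0.073 and 0.073 m and x of part3 in the frame of tote between -0.068 and 0.068 m and y of part3 in the frame of tote between -0.073 and 0.073 m), for 0.2 s.
At the end, for the whole second after the job is handed in: All three parts lie inside the tote (centres within its walls and less than 60 mm above its underside); the tote stands flat on the bench with its front 60 to 160 mm clear of the lip; tote and parts are at rest (all of step 2 and linear speed of each of part1, part2, part3, tote below 0.02 m/s and y of tote_front in the frame of lap between -0.16 and -0.06 m and height (world z) of tote below 0.006 m and angle between tote's own z axis and vertical below 0.06 rad); the robot touches nothing.
It fails at once if a part is picked up (its centre more than 115 mm above the bench) (height (world z) of any of part1, part2, part3 above 0.115 m).
It fails at once if the tote is lifted more than 30 mm or tilted more than 0.35 rad (height (world z) of tote above 0.03 m or angle between tote's own z axis and vertical above 0.35 rad).
It fails at once if a bystander is moved by more than 25 mm (distance of any of fitting, loupe, stone from where it was at the start of the episode above 0.025 m).
It also fails if it takes over 61 s, if anything falls off the work surface, if the arm or the gripper's body presses on something with over 40 N, if the wrist force passes 120 N, or if a joint passes its speed limit or range.

## Working session

There is one attempt and no reset: what is moved stays moved. The work goes in short steps, Python scripts to look and compute and a tool call to move; the robot and the scene stay as the last step left them, time stands still between calls to the robot, and variables do not carry over. Pictures are saved under pics/ and viewed, at most 11 in all, crops included, and the job is handed in when it is done.

Besides the shell and the picture viewer there is one more tool, called after "Call:" by a JSON object that holds its "api" and its "payload", one argument or row to a line. jog_arm: Moves the arm, as the interface text tells. Shift numbers are shares of 0.25 m and turn numbers shares of 5 degrees, none past 1 either way. Its arguments: {"type":"object","properties":{"series":{"type":"array","items":{"type":"array","items":{"type":"number"}}},"hand":{"type":"number"},"grip_force":{"type":"number"}},"required":["series"]}

```bash
mkdir -p pics
cat > h.py <<'E'
from bench import arm
import numpy as np, cv2
def snap(n,f):
    s=arm.snapshot(n); cv2.imwrite(f'pics/{f}.png',s['img'][:,:,::-1]); np.save(f'pics/{f}.npy',s,allow_pickle=True); return s
def load(f): return np.load(f'pics/{f}.npy',allow_pickle=True).item()
def ray(s,u,v):
    f=s['img'].shape[0]/2/np.tan(np.radians(s['fovy'])/2)
    T=np.array(s['cam_to_world']); d=T[:3,:3]@np.array([(u-s['cx'])/f,(v-s['cy'])/f,1]); return T[:3,3],d/np.linalg.norm(d)
def onz(s,u,v,z):
    o,d=ray(s,u,v); return o+d*(z-o[2])/d[2]
def two(s1,p1,s2,p2):
    o1,d1=ray(s1,*p1);o2,d2=ray(s2,*p2)
    A=np.stack([d1,-d2],1);t=np.linalg.lstsq(A,o2-o1,rcond=None)[0]
    a=o1+t[0]*d1;b=o2+t[1]*d2; return (a+b)/2,np.linalg.norm(a-b)
E
python3 - <<'E'
from h import *
for n in('side','top'):
    s=snap(n,n+'0'); print(n,s['fovy'],s['cx'],s['cy'],np.round(s['cam_to_world'],3).tolist())
o=arm.observe(); print(o)
E
```

```text
side 43.545554081109515 321.1336921017438 202.2719594957143 [[0.925, -0.288, 0.248, 114.329], [-0.38, -0.694, 0.611, -732.419], [-0.004, -0.659, -0.752, 1167.604], [0.0, 0.0, 0.0, 1.0]]
top 42.1969181031961 321.19426429993507 196.57792910874082 [[0.016, -0.972, 0.235, 214.002], [-1.0, -0.017, -0.0, 140.604], [0.004, -0.235, -0.972, 1233.513], [0.0, 0.0, 0.0, 1.0]]
{'time_s': 0.1, 'q': array([ 1.23701377e+00,  3.20234494e-01,  1.56553291e+00,  2.07766859e-05,
        1.25737383e+00, -2.00103060e-02]), 'joint_velocities': array([ 0.00178113, -0.00223639, -0.00351495,  0.00050216,  0.00047212,
        0.00199087]), 'effort': array([ 5.42100843e-04, -4.16414881e+01, -2.34703070e+01,  1.43374050e-04,
        4.89045327e-03, -3.89487013e-05]), 'ee_pos': array([177.33888932, 546.54258545, 230.57193855]), 'tool_rot': array([ 1.56246462e-01,  9.87717795e-01, -7.60469106e-04, -1.45981657e-04]), 'wrist_force': array([-1.15511399, -0.46359451,  0.80156998]), 'moment': array([ 0.02165561, -0.05113635, -0.01185479]), 'finger_force': 0.0, 'finger_gap': 85.3392666217477}
```

View pics/side0.png

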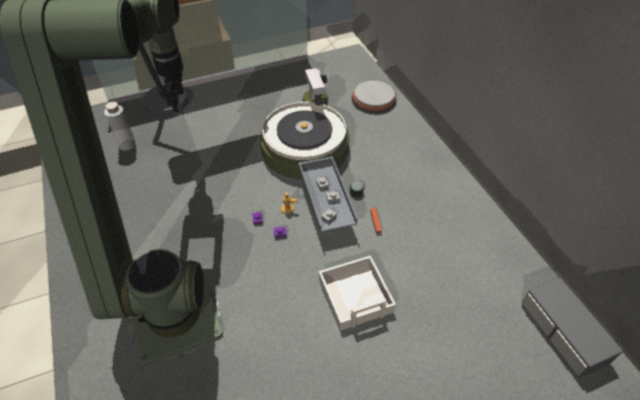

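View pics/top0.png

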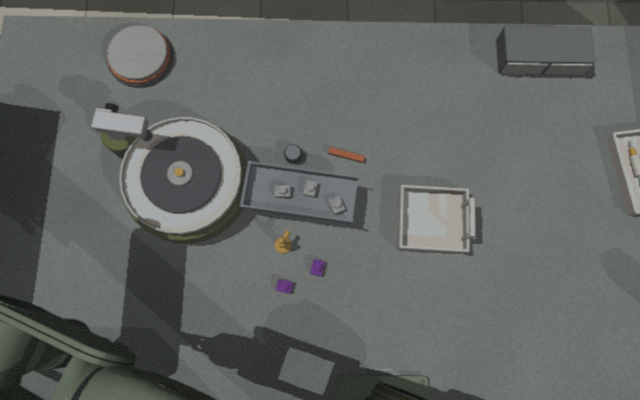

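Side view: tray from (302,160) to the lip around (340,232). Steel parts at (323,183), (334,197) and (329,215), tote at (357,293), fitting at (288,204), stone at (376,220), loupe at (357,187). Candidates for the parts are the three grey ones on the tray, at top (282,190), (311,187) and (337,204), and the two purple look-alikes on the bench, at top (318,267) and (285,286). The grey ones fit the description: bright steel, on the deck. I'll confirm that in one enlarged crop.

Run:
```python
from h import *
t=load('top0')['img'];s=load('side0')['img']
a=cv2.resize(t[145:265,235:485],None,fx=3.2,fy=3.2,interpolation=cv2.INTER_CUBIC)[:300]
a=cv2.resize(t[150:260,235:485],(800,352),interpolation=cv2.INTER_CUBIC)
b=cv2.resize(s[155:245,290:390],(276,248),interpolation=cv2.INTER_CUBIC)
c=cv2.resize(s[245:335,310:410],(276,248),interpolation=cv2.INTER_CUBIC)
o=np.zeros((600,800,3),np.uint8);o[:352]=a;o[352:,:276]=b;o[352:,280:556]=c
cv2.imwrite('pics/crop1.png',np.clip(o[:,:,::-1]*1.5,0,255).astype(np.uint8))
```

```text
(no output)
```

View pics/crop1.png

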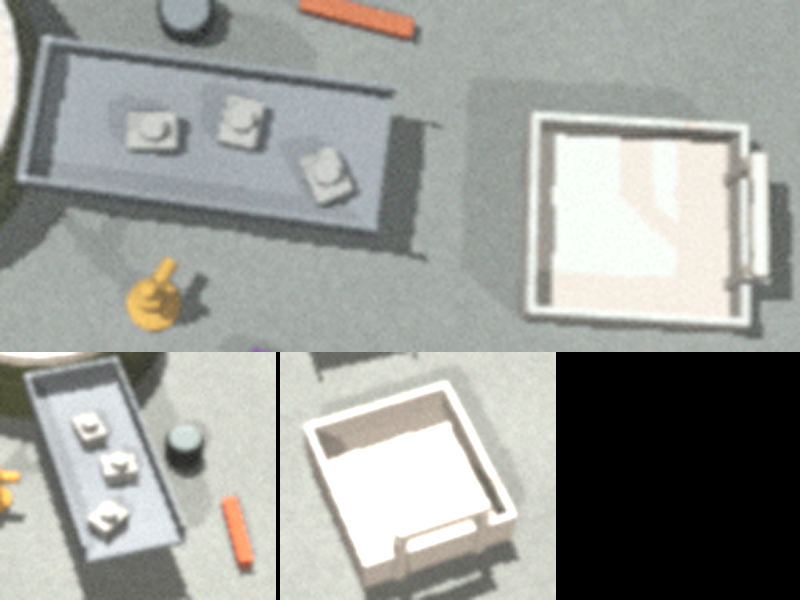

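The crop shows three grey bossed blocks in the tray and an empty white tote with its handle away from the tray. The purple ones are out on the bench and not used.

Run:
```python
from h import *
T=load('top0');S=load('side0')
t=lambda u,v:(235+u/3.2,150+v/3.2)
a=lambda u,v:(290+u/2.76,155+(v-352)/2.756)
b=lambda u,v:(310+(u-280)/2.76,245+(v-352)/2.756)
P={'boss1':(t(156,127),a(90,424)),'boss2':(t(243,119),a(119,459)),'boss3':(t(328,172),a(107,515)),
'trayEndL':(t(45,37),a(118,362)),'trayEndR':(t(20,181),a(25,375)),
'lipStone':(t(395,92),a(182,541)),'lipFit':(t(378,230),a(90,558)),
'toteFL':(t(531,112),b(446,383)),'toteFR':(t(527,321),b(305,426)),'toteBL':(t(749,124),b(513,519)),'toteBR':(t(749,326),b(365,583)),
'barmidL':(t(758,152),b(488,516)),'barmidR':(t(760,277),b(400,548))}
for k,(p,q) in P.items():
    X,e=two(T,p,S,q); print(k,np.round(X,1),round(e,1))
for n,z,l in(('tray84',84,[(45,37),(20,181),(395,92)]),('rim42',42,[(531,112),(527,321),(749,124),(749,326)]),('bar82',82,[(752,152),(768,152),(753,277),(769,277)]),('boss84',84,[(156,127),(243,119),(328,172)]),('lipdeck60',60,[(390,120),(375,228)])):
    print(n,[np.round(onz(T,*t(*p),z)[:2],1).tolist() for p in l])
# sharper: bench objects
hsv=cv2.cvtColor(T['img'],cv2.COLOR_RGB2HSV)
for n,lo,hi,z in(('fitting',(12,120,90),(25,255,255),60),('stone',(0,110,60),(10,255,255),16)):
    m=cv2.inRange(hsv,lo,hi); m[:145]=0;m[265:]=0;m[:,:260]=0;m[:,400:]=0
    ys,xs=np.nonzero(m); print(n,[np.round(onz(T,x,y,z)[:2]).tolist() for x,y in((xs.min(),ys[xs.argmin()]),(xs.max(),ys[xs.argmax()]),(xs.mean(),ys.min()),(xs.mean(),ys.max()))])
```

```text
boss1 [508.4 226.5  81.2] 1.9
boss2 [515.1 164.1  84.9] 3.2
boss3 [477.1 103.   78.3] 0.0
trayEndL [577.  310.3  74.5] 3.0
trayEndR [467.5 321.2  84.9] 4.5
lipStone [540.9  54.   62. ] 1.7
lipFit [440.3  66.1  66.9] 5.1
toteFL [535.1 -49.2  39.9] 1.6
toteFR [382.4 -43.6  41.8] 9.5
toteBL [ 526.4 -210.4   41.7] 2.1
toteBR [ 378.9 -208.4   22.6] 1.0
barmidL [ 499.3 -209.3   63.7] 2.8
barmidR [ 410.5 -207.1   61.7] 2.4
tray84 [[572.5, 309.0], [465.5, 321.5], [535.6, 55.5]]
rim42 [[533.7, -48.7], [377.6, -42.8], [527.3, -210.5], [376.7, -202.9]]
bar82 [[496.2, -199.8], [496.4, -211.3], [405.8, -195.9], [406.0, -207.2]]
boss84 [[506.7, 226.4], [513.7, 164.4], [475.8, 103.1]]
lipdeck60 [[521.0, 57.4], [440.5, 68.2]]
fitting [[387.0, 244.0], [395.0, 212.0], [415.0, 228.0], [367.0, 226.0]]
stone [[627.0, 123.0], [613.0, 39.0], [636.0, 81.0], [599.0, 80.0]]
```

Run:
```python
from h import *
T=load('top0');S=load('side0')
# lap centre (orange dot)
c=[]
for I,(x0,x1,y0,y1) in((T,(165,195,160,185)),(S,(292,315,118,135))):
    h=cv2.cvtColor(I['img'],cv2.COLOR_RGB2HSV);m=np.zeros(h.shape[:2],np.uint8);m[y0:y1,x0:x1]=cv2.inRange(h,(8,90,90),(28,255,255))[y0:y1,x0:x1]
    M=cv2.moments(m,True);c.append((M['m10']/M['m00'],M['m01']/M['m00']))
print(c,two(T,c[0],S,c[1]))
print('fitwall lip z84',onz(T,235+378/3.2,150+230/3.2,84), 'z60',onz(T,235+378/3.2,150+230/3.2,60))
# white tote
for I,r in((T,(390,485,175,260)),(S,(310,400,250,335))):
    h=cv2.cvtColor(I['img'],cv2.COLOR_RGB2HSV);m=np.zeros(h.shape[:2],np.uint8)
    x0,x1,y0,y1=r;m[y0:y1,x0:x1]=cv2.inRange(h,(0,0,150),(180,60,255))[y0:y1,x0:x1]
    n,l,st,_=cv2.connectedComponentsWithStats(m);
    for k in range(1,n):
        if st[k,4]>60: print(st[k])
# profiles down columns across tray in top view: gradient strongest
g=cv2.cvtColor(T['img'],cv2.COLOR_RGB2GRAY).astype(int)
for x in(270,300,325,345): print(x,list(enumerate(g[160:226,x],160))[:14],'...',list(enumerate(g[160:236,x],160))[42:72])
print(list(enumerate(g[185,340:380],340)))
```

```text
[(178.89655172413794, 171.68965517241378), (303.6, 124.96)] (array([539.7208115 , 463.48571528, 104.93365246]), np.float64(0.9849666052139474))
fitwall lip z84 [434.48825347  67.5225156   84.        ] z60 [439.09166387  65.99669106  60.        ]
[ 400  185   69   66 3225]
[470 198   5  38 150]
[ 317  255   79   68 2457]
[390 258  10  24  95]
270 [(160, np.int64(104)), (161, np.int64(101)), (162, np.int64(103)), (163, np.int64(104)), (164, np.int64(112)), (165, np.int64(101)), (166, np.int64(74)), (167, np.int64(54)), (168, np.int64(80)), (169, np.int64(111)), (170, np.int64(119)), (171, np.int64(115)), (172, np.int64(117)), (173, np.int64(120))] ... [(202, np.int64(114)), (203, np.int64(108)), (204, np.int64(105)), (205, np.int64(109)), (206, np.int64(107)), (207, np.int64(106)), (208, np.int64(110)), (209, np.int64(108)), (210, np.int64(88)), (211, np.int64(61)), (212, np.int64(63)), (213, np.int64(65)), (214, np.int64(65)), (215, np.int64(66)), (216, np.int64(61)), (217, np.int64(67)), (218, np.int64(91)), (219, np.int64(101)), (220, np.int64(104)), (221, np.int64(103)), (222, np.i
[... 3284 characters left out ...]
8, np.int64(121)), (349, np.int64(119)), (350, np.int64(116)), (351, np.int64(116)), (352, np.int64(117)), (353, np.int64(118)), (354, np.int64(119)), (355, np.int64(121)), (356, np.int64(118)), (357, np.int64(109)), (358, np.int64(112)), (359, np.int64(106)), (360, np.int64(106)), (361, np.int64(110)), (362, np.int64(113)), (363, np.int64(114)), (364, np.int64(115)), (365, np.int64(118)), (366, np.int64(113)), (367, np.int64(108)), (368, np.int64(117)), (369, np.int64(113)), (370, np.int64(111)), (371, np.int64(115)), (372, np.int64(111)), (373, np.int64(114)), (374, np.int64(111)), (375, np.int64(113)), (376, np.int64(112)), (377, np.int64(113)), (378, np.int64(115)), (379, np.int64(114))]
```

```bash
cat >> h.py <<'E'
from scipy.spatial.transform import Rotation as Ro
L0=np.array([485,61.5]);LA=np.radians(7.8)
LY=np.array([np.sin(LA),np.cos(LA)]);LX=np.array([LY[1],-LY[0]])
def lap(x,y): return L0+x*LX+y*LY
def tolap(p): d=np.array(p[:2])-L0; return np.round([d@LX,d@LY],1)
def plan(pts,ydir):
    """tool pointing down with tool y at angle ydir (deg); turn first, then shifts per waypoint"""
    o=arm.observe(); R=Ro.from_quat(o['tool_rot']); a=np.radians(ydir)
    y=np.array([np.cos(a),np.sin(a),0]);z=np.array([0,0,-1.]);G=Ro.from_matrix(np.stack([np.cross(y,z),y,z],1))
    r=(R.inv()*G).as_rotvec(degrees=True); print('t',o['time_s'],'ee',np.round(o['ee_pos'],1),'F',np.round(o['wrist_force'],1),'turn/5deg',np.round(r/5,3))
    p=o['ee_pos']
    for q in pts:
        d=G.inv().apply(np.array(q)-p)/250; print('to',np.round(q,1),'total',np.round(d,3),'min rows',int(np.ceil(np.linalg.norm(d)*4))); p=np.array(q)
E
python3 - <<'E'
from h import *
plan([(451,-203.5,200),(451,-203.5,110),(451,-203.5,56)],87.8)
E
```

```text
t 0.1 ee [177.3 546.5 230.6] F [-1.2 -0.5  0.8] turn/5deg [-1.800e-02 -3.000e-03 -3.156e+00]
to [ 451.  -203.5  200. ] total [-1.209 -2.956  0.122] min rows 13
to [ 451.  -203.5  110. ] total [0.   0.   0.36] min rows 2
to [ 451.  -203.5   56. ] total [0.    0.    0.216] min rows 1
```

Call:
{"api": "jog_arm", "payload": {
  "series": [
    [0,0,0,0,0,-0.79],
    [0,0,0,0,0,-0.79],
    [0,0,0,0,0,-0.79],
    [0,0,0,0,0,-0.79],
    [-0.0755,-0.185,0.0076,0,0,0],
    [-0.0755,-0.185,0.0076,0,0,0],
    [-0.0755,-0.185,0.0076,0,0,0],
    [-0.0755,-0.185,0.0076,0,0,0],
    [-0.0755,-0.185,0.0076,0,0,0],
    [-0.0755,-0.185,0.0076,0,0,0]
  ],
  "hand": -1
}}

```text
time_s: 1.35
ee_pos: [280.2, 263.7, 219.7]
tool_rot: [0.019, 1.0, -0.0, 0.0]
wrist_force: [-0.2, 0.3, 0.6]
finger_gap: 85.3
finger_force: 0.0
```

Call:
{"api": "jog_arm", "payload": {
  "series": [
    [-0.0755,-0.185,0.0076,0,0,0],
    [-0.0755,-0.185,0.0076,0,0,0],
    [-0.0755,-0.185,0.0076,0,0,0],
    [-0.0755,-0.185,0.0076,0,0,0],
    [-0.0755,-0.185,0.0076,0,0,0],
    [-0.0755,-0.185,0.0076,0,0,0],
    [-0.0755,-0.185,0.0076,0,0,0],
    [-0.0755,-0.185,0.0076,0,0,0],
    [-0.0755,-0.185,0.0076,0,0,0],
    [0,0,0,0,0,0]
  ]
}}

```text
time_s: 2.6
ee_pos: [434.7, -159.6, 202.1]
tool_rot: [0.021, 1.0, -0.0, -0.0]
wrist_force: [-0.4, 1.1, -0.6]
finger_gap: 85.3
finger_force: 0.0
```

Run:
```python
from h import *
plan([(451,-203.5,120),(451,-203.5,56)],87.8)
```

```text
t 2.6 ee [ 434.7 -159.6  202.1] F [-0.4  1.1 -0.6] turn/5deg [-0.002 -0.006 -0.042]
to [ 451.  -203.5  120. ] total [-0.072 -0.173  0.328] min rows 2
to [ 451.  -203.5   56. ] total [0.    0.    0.256] min rows 2
```

Call:
{"api": "jog_arm", "payload": {
  "series": [
    [-0.036,-0.0865,0,0,0,0],
    [-0.036,-0.0865,0,0,0,0],
    [0,0,0.11,0,0,0],
    [0,0,0.11,0,0,0],
    [0,0,0.108,0,0,0],
    [0,0,0,0,0,0]
  ]
}}

```text
time_s: 3.35
ee_pos: [449.5, -200.7, 119.3]
tool_rot: [0.019, 1.0, 0.001, -0.002]
wrist_force: [-0.8, -0.0, -0.0]
finger_gap: 85.1
finger_force: 0.0
```

Run:
```python
from h import *
T=snap('top','top1');S=snap('side','side1')
a=cv2.resize(T['img'][150:290,360:520],(400,350),interpolation=cv2.INTER_CUBIC)
b=cv2.resize(S['img'][200:340,280:440],(400,350),interpolation=cv2.INTER_CUBIC)
cv2.imwrite('pics/crop2.png',np.clip(np.hstack([a,b])[:,:,::-1]*1.3,0,255).astype(np.uint8))
plan([(451,-203.5,56)],87.8)
```

```text
t 3.45 ee [ 451.1 -201.4  121.4] F [-0.1 -0.1 -0.1] turn/5deg [-0.004  0.011  0.007]
to [ 451.  -203.5   56. ] total [-0.    -0.008  0.262] min rows 2
```

View pics/crop2.png

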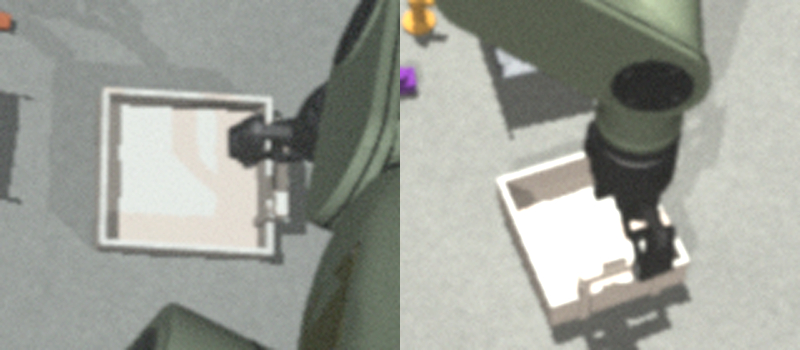

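The crop shows the open gripper above the handle bar (top view around (282,175), tip displaced by parallax), still clear of the tote. Next I lower and close; a gap of about 12 mm will confirm the bar.

Call:
{"api": "jog_arm", "payload": {
  "series": [
    [0,-0.008,0.09,0,0,0],
    [0,0,0.09,0,0,0],
    [0,0,0.08,0,0,0],
    [0,0,0,0,0,0]
  ]
}}

```text
time_s: 3.95
ee_pos: [450.4, -203.0, 56.0]
tool_rot: [0.019, 1.0, 0.0, -0.0]
wrist_force: [0.3, -0.1, 0.3]
finger_gap: 85.0
finger_force: 0.0
```

Call:
{"api": "jog_arm", "payload": {
  "series": [
    [0,0,0,0,0,0],
    [0,0,0,0,0,0],
    [0,0,0,0,0,0],
    [0,0,0,0,0,0],
    [0,0,0,0,0,0],
    [0,0,0,0,0,0]
  ],
  "hand": 1,
  "grip_force": 40
}}

```text
time_s: 4.7
ee_pos: [450.5, -202.8, 56.2]
tool_rot: [0.019, 1.0, 0.0, 0.0]
wrist_force: [-0.1, 2.9, 6.5]
finger_gap: 11.2
finger_force: 39.9
```

Run:
```python
from h import *
print(tolap((451,-203.5)),lap(0,-135.5))
p=lap(0,-135.5);e=arm.observe()
plan([(p[0],p[1],e['ee_pos'][2])],82.2)
print(e['finger_gap'],e['finger_force'])
```

```text
[   2.3 -267.2] [466.61053994 -72.74633238]
t 4.7 ee [ 450.5 -202.8   56.2] F [-0.1  2.9  6.5] turn/5deg [0.003 0.005 1.123]
to [466.6 -72.7  56.2] total [0.007 0.524 0.   ] min rows 3
11.23413850121068 39.94373917579651
```

Call:
{"api": "jog_arm", "payload": {
  "series": [
    [0,0,0,0,0,0.28],
    [0,0,0,0,0,0.28],
    [0,0,0,0,0,0.28],
    [0,0,0,0,0,0.28],
    [0.001,0.05,0,0,0,0],
    [0.001,0.05,0,0,0,0],
    [0.001,0.05,0,0,0,0],
    [0.001,0.05,0,0,0,0],
    [0.001,0.05,0,0,0,0],
    [0,0,0,0,0,0]
  ]
}}

```text
time_s: 5.95
ee_pos: [458.2, -139.2, 56.2]
tool_rot: [0.067, 0.998, 0.0, 0.001]
wrist_force: [0.3, 1.2, 7.0]
finger_gap: 11.1
finger_force: 40.2
```

Run:
```python
from h import *
p=lap(0,-135.5);e=arm.observe()
plan([(p[0],p[1],56)],82.2)
print(e['finger_gap'])
T=snap('top','top2');S=snap('side','side2')
a=cv2.resize(T['img'][150:290,320:480],(400,350),interpolation=cv2.INTER_CUBIC)
b=cv2.resize(S['img'][170:310,270:430],(400,350),interpolation=cv2.INTER_CUBIC)
cv2.imwrite('pics/crop3.png',np.clip(np.hstack([a,b])[:,:,::-1]*1.3,0,255).astype(np.uint8))
```

```text
t 5.95 ee [ 458.2 -139.2   56.2] F [0.3 1.2 7. ] turn/5deg [0.011 0.014 0.017]
to [466.6 -72.7  56. ] total [0.003 0.268 0.001] min rows 2
11.14376606441555
```

View pics/crop3.png

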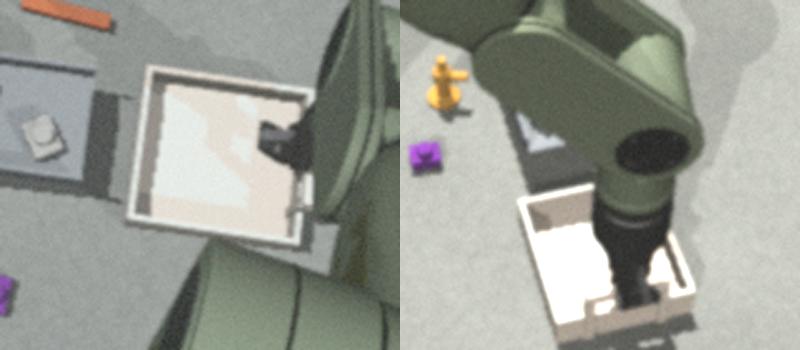

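The tote is in line with the tray: front rim corners are at crop (148,67) and (129,218), lip edge at x≈85–93. I'll check the numbers.

Run:
```python
from h import *
T=load('top2')
for p,z in(((148,67),42),((129,218),42),((312,90),42),((297,245),42),((96,64),84),((82,182),84)):
    print(p,tolap(onz(T,320+p[0]/2.5,150+p[1]/2.5,z)))
```

```text
(148, 67) [ 75.4 -48.9]
(129, 218) [-71.8 -49.8]
(312, 90) [  76.8 -206.1]
(297, 245) [ -73.1 -206.7]
(96, 64) [58.4  2. ]
(82, 182) [-53.1  -0.5]
```

Call:
{"api": "jog_arm", "payload": {
  "series": [
    [0,0.045,0,0,0,0],
    [0,0.045,0,0,0,0],
    [0,0.045,0,0,0,0],
    [0,0.045,0,0,0,0],
    [0,0.045,0,0,0,0],
    [0,0.043,0,0,0,0],
    [0,0,0,0,0,0],
    [0,0,0,0,0,0],
    [0,0,0,0,0,0]
  ]
}}

```text
time_s: 7.18
ee_pos: [466.9, -73.1, 56.2]
tool_rot: [0.068, 0.998, 0.001, 0.0]
wrist_force: [0.8, 1.6, 5.7]
finger_gap: 11.0
finger_force: 40.4
```

Call:
{"api": "jog_arm", "payload": {
  "series": [
    [0,0,0,0,0,0],
    [0,0,0,0,0,0],
    [0,0,0,0,0,0],
    [0,0,0,0,0,0],
    [0,0,-0.1,0,0,0],
    [0,0,-0.15,0,0,0],
    [0,0,-0.15,0,0,0],
    [0,0,-0.1,0,0,0],
    [0,0,0,0,0,0]
  ],
  "hand": -1
}}

```text
time_s: 8.3
ee_pos: [467.7, -74.7, 182.4]
tool_rot: [0.068, 0.998, -0.0, 0.002]
wrist_force: [-0.1, -0.7, -0.2]
finger_gap: 85.2
finger_force: 0.0
```

Run:
```python
from h import *
w=[(*lap(0,222),181),(*lap(0,222),65)]
plan(w,-7.8);plan(w,172.2); print(arm.observe()['q'])
```

```text
t 8.3 ee [467.7 -74.7 182.4] F [-0.1 -0.7 -0.2] turn/5deg [ 0.039  0.04  18.002]
to [515.1 281.4 181. ] total [ 1.437 -0.005  0.006] min rows 6
to [515.1 281.4  65. ] total [0.    0.    0.464] min rows 2
t 8.3 ee [467.7 -74.7 182.4] F [-0.1 -0.7 -0.2] turn/5deg [ -0.04    0.039 -17.998]
to [515.1 281.4 181. ] total [-1.437  0.005  0.006] min rows 6
to [515.1 281.4  65. ] total [0.    0.    0.464] min rows 2
[-1.82847316e-01  1.98650641e-01  1.86575497e+00  1.89225490e-04
  1.07279892e+00 -1.61780178e+00]
```

Call:
{"api": "jog_arm", "payload": {
  "series": [
    [0,0,0,0,0,1],
    [0,0,0,0,0,1],
    [0,0,0,0,0,1],
    [0,0,0,0,0,1],
    [0,0,0,0,0,1],
    [0,0,0,0,0,1],
    [0,0,0,0,0,1],
    [0,0,0,0,0,1],
    [0,0,0,0,0,1]
  ],
  "hand": 0.43
}}

```text
time_s: 9.43
ee_pos: [465.6, -74.4, 179.1]
tool_rot: [0.446, 0.895, -0.0, -0.002]
wrist_force: [0.3, 0.2, 0.6]
finger_gap: 24.2
finger_force: 0.0
```

Call:
{"api": "jog_arm", "payload": {
  "series": [
    [0,0,0,0,0,1],
    [0,0,0,0,0,1],
    [0,0,0,0,0,1],
    [0,0,0,0,0,1],
    [0,0,0,0,0,1],
    [0,0,0,0,0,1],
    [0,0,0,0,0,1],
    [0,0,0,0,0,1],
    [0,0,0,0,0,1],
    [0,0,0,0,0,0]
  ]
}}

```text
time_s: 10.68
ee_pos: [465.8, -74.4, 179.4]
tool_rot: [0.753, 0.658, -0.001, -0.001]
wrist_force: [-0.1, 0.2, 0.6]
finger_gap: 24.1
finger_force: 0.0
```

Call:
{"api": "jog_arm", "payload": {
  "series": [
    [0.18,0,0,0,0,0],
    [0.18,0,0,0,0,0],
    [0.18,0,0,0,0,0],
    [0.18,0,0,0,0,0],
    [0.18,0,0,0,0,0],
    [0.18,0,0,0,0,0],
    [0.18,0,0,0,0,0],
    [0.17,0,0,0,0,0],
    [0,0,0,0,0,0]
  ]
}}

```text
time_s: 11.8
ee_pos: [514.8, 282.1, 179.4]
tool_rot: [0.752, 0.659, -0.0, -0.0]
wrist_force: [-0.6, -0.7, -0.0]
finger_gap: 24.3
finger_force: 0.0
```

Run:
```python
from h import *
w=[(*lap(0,222),120),(*lap(0,222),65)]
plan(w,-7.8)
S=snap('side','side3')
b=cv2.resize(S['img'][120:330,250:430],(600,700),interpolation=cv2.INTER_CUBIC)[:600]
cv2.imwrite('pics/crop4.png',np.clip(b[:,:,::-1]*1.3,0,255).astype(np.uint8))
```

```text
t 11.8 ee [514.8 282.1 179.4] F [-0.6 -0.7 -0. ] turn/5deg [-0.013  0.002  0.058]
to [515.1 281.4 120. ] total [-0.002  0.002  0.238] min rows 1
to [515.1 281.4  65. ] total [0.   0.   0.22] min rows 1
```

View pics/crop4.png

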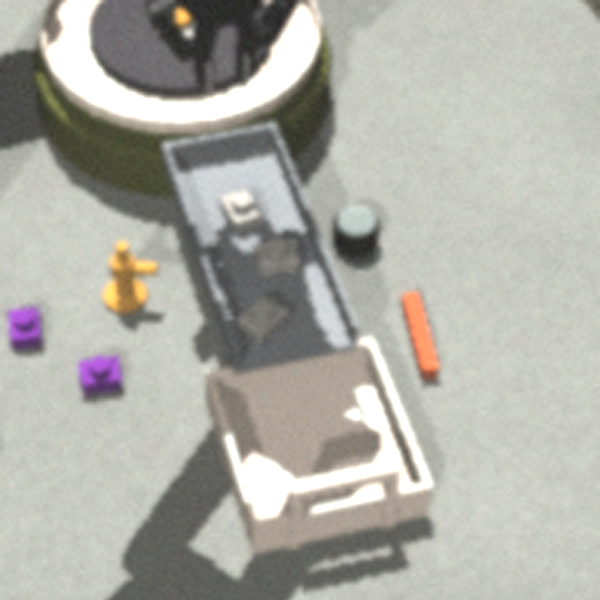

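The picture shows the tote's front hidden beneath the lip, square with the tray. The three parts are still on the deck, the bystanders haven't moved, and the gripper is over the far end of the tray.

Call:
{"api": "jog_arm", "payload": {
  "series": [
    [0,0,0.15,0,0,0],
    [0,0,0.15,0,0,0],
    [0,0,0.11,0,0,0],
    [0,0,0.044,0,0,0],
    [0,0,0,0,0,0],
    [0,0,0,0,0,0]
  ]
}}

```text
time_s: 12.6
ee_pos: [515.8, 279.8, 68.5]
tool_rot: [0.754, 0.657, 0.001, 0.0]
wrist_force: [-0.1, -0.5, 0.4]
finger_gap: 24.3
finger_force: 0.0
```

Call:
{"api": "jog_arm", "payload": {
  "series": [
    [-0.03,0,0,0,0,0],
    [-0.03,0,0,0,0,0],
    [-0.03,0,0,0,0,0],
    [-0.03,0,0,0,0,0],
    [-0.03,0,0,0,0,0],
    [-0.03,0,0,0,0,0],
    [-0.03,0,0,0,0,0],
    [-0.03,0,0,0,0,0],
    [-0.03,0,0,0,0,0],
    [0,0,0,0,0,0]
  ]
}}

```text
time_s: 13.85
ee_pos: [505.7, 212.1, 67.3]
tool_rot: [0.754, 0.657, -0.0, 0.0]
wrist_force: [0.0, 0.3, -0.2]
finger_gap: 24.5
finger_force: 0.0
```

Run:
```python
from h import *
plan([(*lap(0,60),65),(*lap(0,-14),65)],-7.8)
T=snap('top','top4');S=snap('side','side4')
a=cv2.resize(T['img'][140:280,235:485],(800,448),interpolation=cv2.INTER_CUBIC)
b=cv2.resize(S['img'][150:330,270:430],None,fx=2.5,fy=2.5,interpolation=cv2.INTER_CUBIC)
o=np.hstack([cv2.resize(a,(400,224)),cv2.resize(b,(400,450))[:224]]) if 0 else None
c=np.zeros((450,800,3),np.uint8);c[:,400:]=b;c[:420,:400]=cv2.resize(T['img'][140:266,250:370],(400,420),interpolation=cv2.INTER_CUBIC)
cv2.imwrite('pics/crop5.png',np.clip(c[:,:,::-1]*1.4,0,255).astype(np.uint8))
```

```text
t 13.85 ee [505.7 212.1  67.3] F [ 0.   0.3 -0.2] turn/5deg [-0.003  0.005 -0.002]
to [493.1 120.9  65. ] total [-0.368 -0.     0.009] min rows 2
to [483.1  47.6  65. ] total [-0.296 -0.     0.   ] min rows 2
```

View pics/crop5.png

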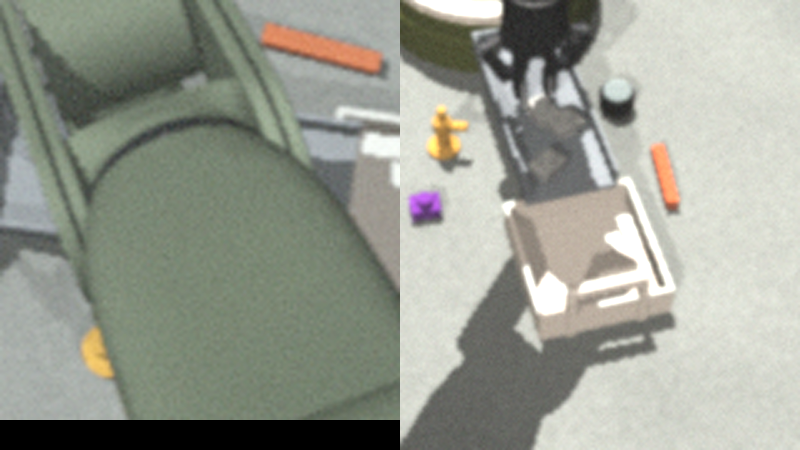

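The side view shows the fingers (around (540,85)) pushing part 1 up to part 2, with nothing stuck. I keep raking, slightly lower.

Call:
{"api": "jog_arm", "payload": {
  "series": [
    [-0.02,0,0.006,0,0,0],
    [-0.03,0,0.006,0,0,0],
    [-0.03,0,0,0,0,0],
    [-0.03,0,0,0,0,0],
    [-0.03,0,0,0,0,0],
    [-0.03,0,0,0,0,0],
    [-0.03,0,0,0,0,0],
    [-0.03,0,0,0,0,0],
    [-0.03,0,0,0,0,0],
    [-0.03,0,0,0,0,0]
  ]
}}

```text
time_s: 15.2
ee_pos: [496.1, 140.5, 64.4]
tool_rot: [0.753, 0.658, 0.0, 0.0]
wrist_force: [0.0, 0.8, 0.2]
finger_gap: 24.5
finger_force: 0.7
```

Call:
{"api": "jog_arm", "payload": {
  "series": [
    [-0.03,0,0,0,0,0],
    [-0.03,0,0,0,0,0],
    [-0.03,0,0,0,0,0],
    [0,0,0,0,0,0]
  ]
}}

```text
time_s: 15.7
ee_pos: [492.9, 118.1, 64.4]
tool_rot: [0.754, 0.657, -0.0, 0.0]
wrist_force: [0.7, -0.2, -0.4]
finger_gap: 24.2
finger_force: 0.0
```

Run:
```python
from h import *
plan([(*lap(0,-14),64)],-7.8); print(tolap(arm.observe()['ee_pos']))
S=snap('side','side5')
b=cv2.resize(S['img'][150:330,270:430],(533,600),interpolation=cv2.INTER_CUBIC)
cv2.imwrite('pics/crop6.png',np.clip(b[:,:,::-1]*1.4,0,255).astype(np.uint8))
```

```text
t 15.7 ee [492.9 118.1  64.4] F [ 0.7 -0.2 -0.4] turn/5deg [ 0.001  0.003 -0.003]
to [483.1  47.6  64. ] total [-0.284 -0.001  0.002] min rows 2
[ 0.2 57.1]
```

View pics/crop6.png

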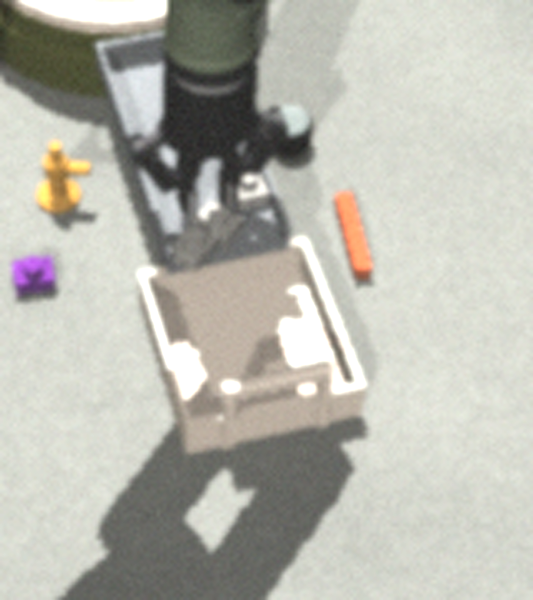

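Parts 1 and 3 are ahead of the fingers (crop (205,215)). Part 2 (crop (250,187)) has slid to the right of the fingers, so it may need a second sweep. I finish this sweep first.

Call:
{"api": "jog_arm", "payload": {
  "series": [
    [-0.03,0,0,0,0,0],
    [-0.03,0,0,0,0,0],
    [-0.03,0,0,0,0,0],
    [-0.03,0,0,0,0,0],
    [-0.03,0,0,0,0,0],
    [-0.03,0,0,0,0,0],
    [-0.03,0,0,0,0,0],
    [-0.03,0,0,0,0,0],
    [-0.03,0,0,0,0,0],
    [-0.02,0,0,0,0,0]
  ]
}}

```text
time_s: 17.0
ee_pos: [483.1, 46.4, 64.3]
tool_rot: [0.754, 0.657, 0.0, -0.0]
wrist_force: [-0.2, -1.3, 0.4]
finger_gap: 24.1
finger_force: 0.0
```

Call:
{"api": "jog_arm", "payload": {
  "series": [
    [0,0,0,0,0,0],
    [0,0,-0.1,0,0,0],
    [0,0,-0.15,0,0,0],
    [0,0,-0.15,0,0,0],
    [0.2,0,0,0,0,0],
    [0.2,0,0,0,0,0],
    [0.2,0,0,0,0,0],
    [0.2,0,0,0,0,0],
    [0,0,0,0,0,0]
  ]
}}

```text
time_s: 18.12
ee_pos: [510.4, 248.2, 164.0]
tool_rot: [0.752, 0.659, 0.0, -0.0]
wrist_force: [-0.2, 0.5, 0.2]
finger_gap: 24.1
finger_force: 0.0
```

Run:
```python
from h import *
print(tolap(arm.observe()['ee_pos']),arm.observe()['ee_pos'])
S=snap('side','side6');T=snap('top','top6')
b=cv2.resize(S['img'][150:330,270:430],(400,450),interpolation=cv2.INTER_CUBIC)
a=cv2.resize(T['img'][140:275,330:450],(400,450),interpolation=cv2.INTER_CUBIC)
cv2.imwrite('pics/crop7.png',np.clip(np.hstack([a,b])[:,:,::-1]*1.4,0,255).astype(np.uint8))
```

```text
[ -0.2 188.4] [510.41292862 248.19649963 163.98711257]
```

View pics/crop7.png

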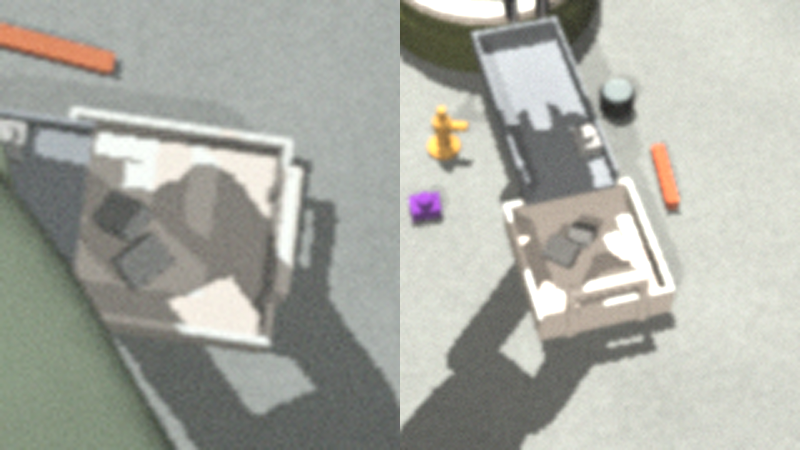

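Two parts lie in the tote, at top crop (120,212) and (145,262). The third is still on the deck by the +x wall, at side crop (588,137). I locate it for a second sweep.

Run:
```python
from h import *
S=load('side6');T=load('top6')
for p in((585,130),(590,140)): print(tolap(onz(S,270+(p[0]-400)/2.5,150+p[1]/2.5,80)))
print(two(S,(270+187/2.5,150+132/2.5),T,(330+15/400*120,140+130/450*135)))
print(tolap(onz(T,330+15/400*120,140+130/450*135,80)))
plan([(*lap(25,120),164),(*lap(25,120),64)],-7.8)
```

```text
[40.7 71.6]
[42.  55.5]
(array([530.33965636, 110.9387516 ,  95.66594767]), np.float64(0.9172338557808208))
[43.1 55.3]
t 18.225 ee [509.7 245.1 163.9] F [-0.7  0.3  0.4] turn/5deg [-0.01   0.011  0.02 ]
to [526.1 177.  164. ] total [-0.261  0.102 -0.   ] min rows 2
to [526.1 177.   64. ] total [0.  0.  0.4] min rows 2
```

Call:
{"api": "jog_arm", "payload": {
  "series": [
    [-0.13,0.06,0,0,0,0],
    [-0.128,0.063,0,0,0,0],
    [0,0,0,0,0,0],
    [0,0,0.13,0,0,0],
    [0,0,0.13,0,0,0],
    [0,0,0.1,0,0,0],
    [0,0,0.035,0,0,0],
    [0,0,0,0,0,0]
  ],
  "hand": 1
}}

```text
time_s: 19.23
ee_pos: [531.8, 176.9, 65.6]
tool_rot: [0.754, 0.657, -0.0, -0.0]
wrist_force: [0.8, -0.3, 0.9]
finger_gap: -0.1
finger_force: 0.0
```

Run:
```python
from h import *
print(tolap(arm.observe()['ee_pos']))
plan([(*lap(31,-16),64)],-7.8)
```

```text
[ 30.7 120.6]
t 19.225 ee [531.8 176.9  65.6] F [ 0.8 -0.3  0.9] turn/5deg [-0.006  0.001  0.001]
to [513.5  41.4  64. ] total [-0.547  0.001  0.006] min rows 3
```

Call:
{"api": "jog_arm", "payload": {
  "series": [
    [-0.03,0,0,0,0,0],
    [-0.03,0,0,0,0,0],
    [-0.03,0,0,0,0,0],
    [-0.03,0,0,0,0,0],
    [-0.03,0,0,0,0,0],
    [-0.03,0,0,0,0,0],
    [-0.03,0,0,0,0,0],
    [-0.03,0,0,0,0,0],
    [-0.03,0,0,0,0,0],
    [-0.03,0,0,0,0,0]
  ]
}}

```text
time_s: 20.48
ee_pos: [521.7, 102.2, 65.6]
tool_rot: [0.753, 0.658, 0.0, -0.0]
wrist_force: [0.6, 0.6, 0.2]
finger_gap: -0.7
finger_force: 0.5
```

Call:
{"api": "jog_arm", "payload": {
  "series": [
    [-0.03,0,0,0,0,0],
    [-0.03,0,0,0,0,0],
    [-0.03,0,0,0,0,0],
    [-0.03,0,0,0,0,0],
    [-0.03,0,0,0,0,0],
    [-0.03,0,0,0,0,0],
    [-0.03,0,0,0,0,0],
    [-0.037,0,0,0,0,0],
    [0,0,0,0,0,0],
    [0,0,0,0,0,0]
  ]
}}

```text
time_s: 21.72
ee_pos: [513.5, 41.5, 65.6]
tool_rot: [0.754, 0.657, 0.0, -0.0]
wrist_force: [-0.0, 0.3, -0.3]
finger_gap: -0.1
finger_force: 0.0
```

Call:
{"api": "jog_arm", "payload": {
  "series": [
    [0,0,-0.15,0,0,0],
    [0,0,-0.15,0,0,0],
    [0,0,-0.15,0,0,0],
    [0.2,0,0,0,0,0],
    [0.2,0,0,0,0,0],
    [0.2,0,0,0,0,0],
    [0.2,0,0,0,0,0],
    [0,0,0,0,0,0]
  ]
}}

```text
time_s: 22.72
ee_pos: [540.6, 243.0, 177.7]
tool_rot: [0.752, 0.659, 0.0, -0.0]
wrist_force: [0.2, -1.0, -0.4]
finger_gap: -0.0
finger_force: 0.0
```

Run:
```python
from h import *
S=snap('side','side7');T=snap('top','top7')
b=cv2.resize(S['img'][150:330,270:430],(400,450),interpolation=cv2.INTER_CUBIC)
a=cv2.resize(T['img'][140:275,330:450],(400,450),interpolation=cv2.INTER_CUBIC)
cv2.imwrite('pics/crop8.png',np.clip(np.hstack([a,b])[:,:,::-1]*1.4,0,255).astype(np.uint8))
w=[(*lap(2,-136),175),(*lap(2,-136),56)]
plan(w,82.2); print(arm.observe()['q'])
```

```text
t 22.825 ee [540.1 239.8 177.7] F [-0.4 -0.4  0.3] turn/5deg [-1.5000e-02  2.0000e-03 -1.7979e+01]
to [468.5 -73.5 175. ] total [ 0.113 -1.28   0.011] min rows 6
to [468.5 -73.5  56. ] total [0.    0.    0.476] min rows 2
[ 3.98618089e-01  3.82417788e-01  1.60923903e+00 -4.74534489e-04
  1.15103576e+00  5.33119257e-01]
```

View pics/crop8.png

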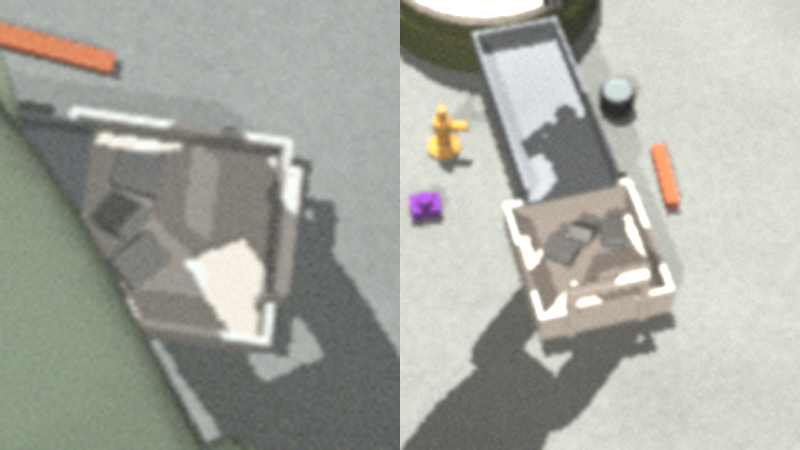

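The tray is empty and all three parts lie in the tote (top crop (120,212), (140,260), (135,170)). The tote hasn't moved. Now I turn back and regrasp the handle.

Call:
{"api": "jog_arm", "payload": {
  "series": [
    [-0.2,0,0,0,0,0],
    [-0.2,0,0,0,0,0],
    [-0.2,0,0,0,0,0],
    [-0.2,0,0,0,0,0],
    [0,0,0,0,0,-1],
    [0,0,0,0,0,-1],
    [0,0,0,0,0,-1],
    [0,0,0,0,0,-1],
    [0,0,0,0,0,-1],
    [0,0,0,0,0,-1]
  ],
  "hand": -1
}}

```text
time_s: 24.08
ee_pos: [512.6, 40.0, 178.2]
tool_rot: [0.557, 0.83, -0.0, -0.0]
wrist_force: [-1.0, 0.2, -0.0]
finger_gap: 85.4
finger_force: 0.0
```

Call:
{"api": "jog_arm", "payload": {
  "series": [
    [0,0,0,0,0,-1],
    [0,0,0,0,0,-1],
    [0,0,0,0,0,-1],
    [0,0,0,0,0,-1],
    [0,0,0,0,0,-1],
    [0,0,0,0,0,-1],
    [0,0,0,0,0,-1],
    [0,0,0,0,0,-1],
    [0,0,0,0,0,-1],
    [0,0,0,0,0,-1]
  ]
}}

```text
time_s: 25.32
ee_pos: [512.7, 40.0, 178.2]
tool_rot: [0.154, 0.988, -0.0, -0.0]
wrist_force: [-0.2, -0.2, 0.2]
finger_gap: 85.3
finger_force: 0.0
```

Call:
{"api": "jog_arm", "payload": {
  "series": [
    [0,0,0,0,0,-1],
    [0,0,0,0,0,-1],
    [0,0,0,0,0,0],
    [0,0,0,0,0,0]
  ]
}}

```text
time_s: 25.82
ee_pos: [513.1, 40.8, 178.1]
tool_rot: [0.069, 0.998, -0.0, -0.0]
wrist_force: [0.1, 0.1, -0.9]
finger_gap: 85.4
finger_force: 0.0
```

Run:
```python
from h import *
plan([(466.9,-73.1,176),(466.9,-73.1,56)],82.2)
```

```text
t 25.825 ee [513.1  40.8 178.1] F [ 0.1  0.1 -0.9] turn/5deg [-0.    -0.001 -0.021]
to [466.9 -73.1 176. ] total [ 0.121 -0.476  0.009] min rows 2
to [466.9 -73.1  56. ] total [0.   0.   0.48] min rows 2
```

Call:
{"api": "jog_arm", "payload": {
  "series": [
    [0.04,-0.159,0.003,0,0,0],
    [0.04,-0.159,0.003,0,0,0],
    [0.041,-0.158,0.003,0,0,0],
    [0,0,0,0,0,0],
    [0,0,0.12,0,0,0],
    [0,0,0.12,0,0,0],
    [0,0,0.12,0,0,0],
    [0,0,0.08,0,0,0],
    [0,0,0.04,0,0,0],
    [0,0,0,0,0,0]
  ]
}}

```text
time_s: 27.08
ee_pos: [467.5, -71.9, 55.5]
tool_rot: [0.068, 0.998, 0.0, -0.0]
wrist_force: [-1.0, -0.6, -1.2]
finger_gap: 84.9
finger_force: 0.0
```

Call:
{"api": "jog_arm", "payload": {
  "series": [
    [0,0,0,0,0,0],
    [0,0,0,0,0,0],
    [0,0,0,0,0,0],
    [0,0,0,0,0,0],
    [0,0,0,0,0,0],
    [0,0,0,0,0,0]
  ],
  "hand": 1,
  "grip_force": 40
}}

```text
time_s: 27.82
ee_pos: [467.6, -72.5, 56.2]
tool_rot: [0.068, 0.998, -0.0, 0.0]
wrist_force: [-1.5, -0.9, 5.1]
finger_gap: 11.7
finger_force: 39.9
```

Call:
{"api": "jog_arm", "payload": {
  "series": [
    [0,-0.015,0,0,0,0],
    [0,-0.03,0,0,0,0],
    [0,-0.03,0,0,0,0],
    [0,-0.03,0,0,0,0],
    [0,-0.03,0,0,0,0],
    [0,-0.03,0,0,0,0],
    [0,-0.03,0,0,0,0],
    [0,-0.03,0,0,0,0],
    [0,-0.03,0,0,0,0],
    [0,-0.03,0,0,0,0]
  ]
}}

```text
time_s: 29.08
ee_pos: [458.2, -142.1, 56.2]
tool_rot: [0.068, 0.998, 0.001, 0.0]
wrist_force: [0.5, 6.2, 6.2]
finger_gap: 11.2
finger_force: 40.1
```

Call:
{"api": "jog_arm", "payload": {
  "series": [
    [0,-0.03,0,0,0,0],
    [0,-0.03,0,0,0,0],
    [0,-0.03,0,0,0,0],
    [0,-0.03,0,0,0,0],
    [0,-0.03,0,0,0,0],
    [0,-0.015,0,0,0,0],
    [0,0,0,0,0,0],
    [0,0,0,0,0,0]
  ]
}}

```text
time_s: 30.08
ee_pos: [452.5, -183.3, 56.2]
tool_rot: [0.068, 0.998, 0.001, 0.0]
wrist_force: [-0.1, 4.0, 5.6]
finger_gap: 11.2
finger_force: 40.1
```

Call:
{"api": "jog_arm", "payload": {
  "series": [
    [0,0,0,0,0,0],
    [0,0,0,0,0,0],
    [0,0,0,0,0,0],
    [0,0,0,0,0,0],
    [0,0,-0.06,0,0,0],
    [0,0,-0.12,0,0,0],
    [0,0,-0.2,0,0,0],
    [0,0,-0.2,0,0,0],
    [0,0,0,0,0,0],
    [0,0,0,0,0,0]
  ],
  "hand": -1
}}

```text
time_s: 31.32
ee_pos: [451.6, -183.6, 200.1]
tool_rot: [0.068, 0.998, 0.0, -0.001]
wrist_force: [-0.4, -0.2, -0.4]
finger_gap: 85.0
finger_force: 0.0
```

Run:
```python
from h import *
print(arm.observe()['time_s'])
S=snap('side','side8');T=snap('top','top8')
b=cv2.resize(S['img'][180:340,270:430],(400,400),interpolation=cv2.INTER_CUBIC)
a=cv2.resize(T['img'][140:280,330:470],(400,400),interpolation=cv2.INTER_CUBIC)
cv2.imwrite('pics/crop9.png',np.clip(np.hstack([a,b])[:,:,::-1]*1.4,0,255).astype(np.uint8))
```

```text
31.325
```

View pics/crop9.png

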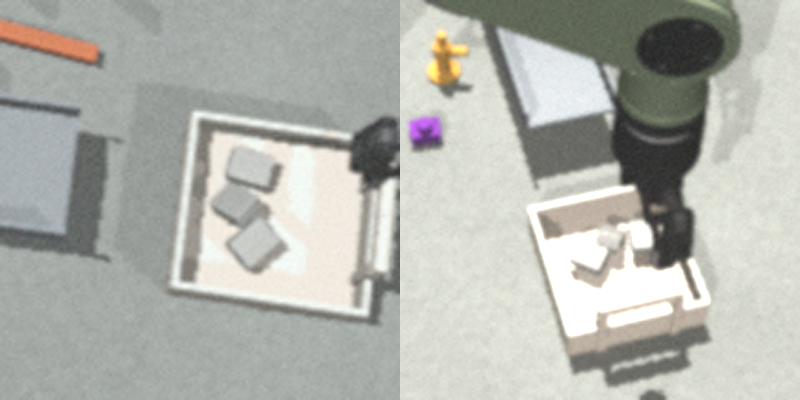

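The tote stands clear of the tray (front rim at top crop (193,113)–(172,287), lip at x≈75) with all three parts inside, and the gripper is clear above. By the arm's travel the front is about 90 mm from the lip. I hand it in.

Run:
```python
from h import *
T=load('top8')
print([tolap(onz(T,330+u/400*140,140+v/400*140,42)) for u,v in((193,113),(172,287))])
print(arm.sign_off())
```

```text
[array([ 75.4, -93.1]), array([-72.8, -93.4])]
the job is handed in; nothing more can be done
None
```

The job is handed in at about 31 s of the 61 s allowed: all three parts are in the tote, the tote stands about 92 mm clear of the lip, and the bystanders looked unmoved in the pictures; sign-off gave no verdict.

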